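# Open the push-latch warming chamber and load the sample jar

## Task

Open the warming chamber whose lid has the round window: its lid has no handle, so press its front edge down until the catch lets go, and let it spring open. Then stand the squat amber jar upright on that chamber's floor, setting it down rather than dropping it, and let go. Leave the chamber with the square window shut.

Things in the scene. Friction and masses are not known exactly. Their poses are not given: they have to be found in the camera images.
- round_lid (a joint): angle (rad) of the white lid (165 x 136 x 10 mm) of the chamber with the ROUND window, hinged along its far edge: 0 shut and latched, grows as it opens, up to 1.92. Push-to-release: the front edge takes about 6 N, the catch lets go about 4 mm down, hard stop at 10 mm (-0.068 rad): press 7 to 9 mm. Once the finger lifts away, a damped spring (1 N at the edge) opens it fully in some 2 s
- round_press (a point): where to press: centre of the thin grey disc, 26 mm across, on the top face of the round-window lid, at the middle of its front edge (nearer the robot), 17 mm in from it and 148 mm from the hinge. Moves with the lid; when shut it is 95 mm above the bench, its z up and x towards the hinge
- round_floor (a point): centre of the floor inside the round-window chamber (cream box 175 x 136 mm, fixed at varying place and yaw), 22 mm above the bench; z up, x to the hinge, which lies 70 mm away along +x, 90 mm above the bench. Inside 112 x 112 mm, walls up to 73 mm above the bench. The opened lid leans back past upright, leaving the space above free
- jar: squat jar of amber glass with a white cap, 42 mm across, 50 mm tall, about 0.1 kg, loose on the bench left or right of the two chambers (a 130 mm amber bottle stands on the other side). Origin: centre of its underside, z up. Grip it 30 to 35 mm above its underside; to release, open the fingers only some 20 mm, for the chamber's walls are beside them
- square_lid (a joint): angle (rad) of the lid of the other chamber, the one with the SQUARE window: otherwise of the same build, catch and angle. The two chambers stand side by side and may exchange places. To be left shut (0)

How it is judged:
On the way, in this order (a step that is already met when the one before it is completed fails the run):
1. the round-window lid has sprung open (value of joint round_lid above 1.4 rad), for 0.2 s.
2. the jar is down at the chamber's floor (within 15 mm) while still held in the fingers (z of jar in the frame of round_floor between -0.01 and 0.015 m and horizontal distance between jar and round_floor below 0.045 m and contact force between the fingers and jar above 0.5 N).
At the end, for the whole second after the job is handed in: The round-window lid stands open (more than 1.4 rad), the jar stands upright (within 0.17 rad) and at rest on that chamber's floor (underside within 8 mm of it in height, within 45 mm of its centre), released, and the square-window lid is still shut (less than 0.1 rad) (value of joint round_lid above 1.4 rad and value of joint square_lid below 0.1 rad and z of jar in the frame of round_floor between -0.008 and 0.008 m and horizontal distance between jar and round_floor below 0.045 m and angle between jar's own z axis and vertical below 0.17 rad and linear speed of jar below 0.02 m/s); the robot touches nothing.
It fails at once if the square-window lid springs open (value of joint square_lid above 0.25 rad).
It also fails if it takes over 48 s, if anything falls off the work surface, if the arm or the gripper's body presses on something with over 40 N, if the wrist force passes 120 N, or if a joint passes its speed limit or range.

## Robot

A 6-joint arm with a two-finger parallel gripper is mounted at the origin on the work surface. World frame = base frame: x ahead of the robot, y to its left, z up, the work surface at z = 0. Lengths are in m, angles in rad, forces in N, time in s.
With the tool pointing down it reaches from about 0.375 to 0.75 m from the base axis. Payload 9 kg.
Tool frame: the origin (TCP) lies midway between the tips of the shut fingers; the grasp point (between the pads) lies 19 mm behind it (robot.tcp_to_grasp is the distance from the TCP to the grasp point, in m); z points along the fingers, y is the line along which they close (so a half turn about z gives the same grasp; the last joint's range is limited). The gripper opens to 85 mm and grips with 20 to 120 N. Pads are 22 mm wide; open, the fingers measure 114 mm over their backs; the gripper's body (76 mm by 85 mm) begins 54 mm behind the grasp point. The pads swing forward as they close: fully open they stand 13 mm farther back than shut.
Start: joints at [0.98, 0.104, 0.097, 1.564, 0, 1.353], TCP at [0.219, 0.559, 0.231] pointing down, gripper open.
Joint ranges: [-2.99, 2.99], [-0.84, 1.86], [-1.1, 1.16], [-1.84, 2.11], [-1.51, 1.56], [-3.14, 3.14]. Speed limits (rad/s): [2.22, 2.22, 2.57, 3.14, 3.14, 3.14].

## Interface

Orientations are given as a 3x3 rotation matrix whose columns are the frame's x, y, z axes.
In Python, from station import robot, imaging, workorder gives the robot as it stands.
- The arm moves only by the shell command python3 -m creep 'ROWS' [FORCE]. ROWS is text: rows parted by semicolons, each of 7 numbers parted by spaces: the turn, a rotation vector about the tool's x, y, z in degrees, then the shift along the tool's x, y, z in m, then the gripper's target within -1 to 1 (fully open at 1, half-way at 0, shut at -1). A call has 1 to 20 rows; each row shifts and turns the commanded pose from where the row before left it, along the tool's axes as they then stand; what a row does not reach is not made up. A row lasts 1/8 s, in which the tool goes at most 62.5 mm and 10.7 degrees, less where a joint would pass 70% of its speed; a pose out of reach is approached as far as the arm can. A call is refused whole if a number of a shift passes 0.0625 or a number of a turn 10.7, either way. A call with a gripper value outside its range is refused whole. The fingers move at their own pace and stop on an object; FORCE is the grip in N (left out, the last holds). Time passes only in rows, so rows that do not move let the fingers close. It gives the time, the measured TCP pose, the force, the opening and the grip force at its end, in the units of the state.
- robot.get_obs(): the state, without advancing time (a new reading comes with each control period).
- imaging.grab_frame(name): name is "scene" or "top" or "wrist"; returns (picture, depth): 420x560x3 uint8, red, green, blue; 420x560 float32, m along the optical axis (not along the pixel's ray), 0 where there is no reading.
- imaging.camera_params(name): a dict with "fx", "fy", "cx", "cy" (pixels), "rvec" (rotation vector, rad) and "tvec" (3), from world to camera coordinates, as OpenCV has them. Camera axes: x right, y down, z forward; pixel columns grow to the right and rows downward; lengths in m; the calibration is good to about 2 mm. A picture is of the moment at which its call begins: read the wrist's pose just before it. camera_params takes no time and is no camera call; for the wrist camera it gives the pose at the moment of the call.
- workorder.sign_off(): hands the job in; it is judged then, once.
Trained networks look in the newest picture that a camera, given by its name, has taken for a name from the list of things; names that differ only in an ending like _2 or _b are one class to them, and where a whole thing is asked for, a point or a joint stands for the part that bears it (a point fixed in the world has none). Each returns a list of dicts, best first, with "confidence" (0 to 1); they miss things now and then, are a little off and sometimes report something else, mostly with a low value. They report only what shows in the picture. A call takes as long as a camera call.
- imaging.cut_out(target, camera): "pixels" (420x560 bool, what is visible of it) and "centre" ([row, column] in pixels, amid what is visible of it).
The state is a dict: "time_s": time; "joint_positions": joint angles; "qvel": joint speeds; "joint_torque": joint torques, N m; "tool_pos": TCP position; "tool_rot": TCP orientation; "wrist_force": force on the tool from outside, world axes, zero at the start; "moment": the same for the moment, N m; "opening": finger opening in m; "finger_force": force on a finger pad.
Only numpy, scipy, OpenCV 4.12 (cv2) and the standard library are available. Lean on these libraries where they do the work, as an engineer would, in place of code of your own. Each camera call takes 0.05 s, during which the arm holds its last target. There are 200 camera calls.

## Working session

There is one attempt and no reset: what is moved stays moved. The work goes in short steps, Python scripts to look and compute and a shell command to move; the robot and the scene stay as the last step left them, time stands still between calls to the robot, and variables do not carry over. Pictures are saved under pics/ and viewed, at most 10 in all, crops included, and the job is handed in when it is done.

```bash
mkdir -p pics; ls
cat > h.py <<'E'
import numpy as np,cv2
from station import robot,imaging,workorder
def cam(n):
    p=imaging.camera_params(n);R=cv2.Rodrigues(np.array(p["rvec"],float))[0];return p,R,np.array(p["tvec"],float)
def pts(n,depth,mask):
    p,R,t=cam(n);v,u=np.nonzero(mask&(depth>0));z=depth[v,u]
    c=np.stack([(u-p["cx"])/p["fx"]*z,(v-p["cy"])/p["fy"]*z,z],1);return (c-t)@R
def save(n,im): cv2.imwrite("pics/"+n,im[:,:,::-1])
E
python3 - <<'E'
from h import *
im,d=imaging.grab_frame("top");save("top1.png",im)
for n in ["round_press","round_lid","square_lid","jar"]:
    for r in imaging.cut_out(n,"top")[:3]:
        P=pts("top",d,r["pixels"]);print(n,round(r["confidence"],2),np.round(r["centre"]),len(P),P.mean(0).round(4) if len(P) else'',np.median(P,0).round(4),P.min(0).round(3),P.max(0).round(3))
o=robot.get_obs();print(o["time_s"],o["tool_pos"],o["tool_rot"],o["opening"])
E
```

```text
pics
round_press 0.92 [194. 211.] 5103 [0.5717 0.1066 0.0959] [0.5713 0.1063 0.0959] [0.481 0.026 0.072] [0.663 0.186 0.101]
round_lid 0.75 [195. 209.] 5312 [0.5725 0.1069 0.0949] [0.5719 0.1066 0.0959] [ 0.481  0.026 -0.005] [0.688 0.211 0.101]
square_lid 0.61 [194. 315.] 5125 [ 0.5646 -0.1095  0.0955] [ 0.5637 -0.1092  0.0958] [ 0.474 -0.189 -0.005] [ 0.657 -0.03   0.102]
jar 0.95 [228. 405.] 348 [ 0.5124 -0.3154  0.0412] [ 0.5119 -0.3142  0.0487] [ 0.494 -0.338  0.007] [ 0.534 -0.3    0.054]
0.25 [0.21845363 0.55865833 0.23094878] [[-9.31300790e-01  3.64250927e-01 -3.15376685e-04]
 [ 3.64251046e-01  9.31300666e-01 -4.94505636e-04]
 [ 1.13586380e-04 -5.75409778e-04 -9.99999828e-01]] 0.08547822788213369
```

View pics/top1.png

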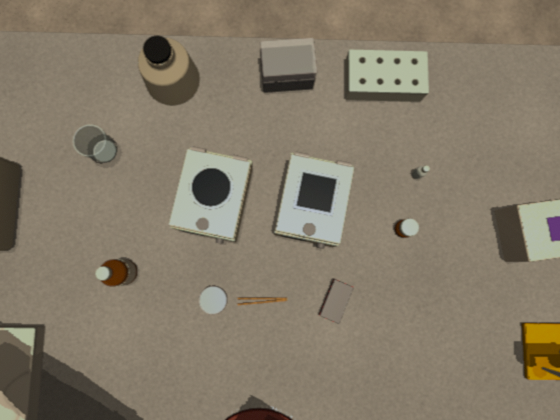

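The top view shows the round-window chamber at left (window at col 211, row 187; disc at 203, 224), the square-window one at right (316, 193) and the jar at (407, 228), with the white cap up.

```bash
cat >> h.py <<'E'
def ray(n,u,v,h):
    p,R,t=cam(n);d=R.T@np.array([(u-p["cx"])/p["fx"],(v-p["cy"])/p["fy"],1]);c=-R.T@t;return c+d*(h-c[2])/d[2]
E
python3 - <<'E'
from h import *
im,d=imaging.grab_frame("top")
for n in ["round_lid","square_lid"]:
    r=imaging.cut_out(n,"top")[0]
    P=pts("top",d,r["pixels"]);P=P[(P[:,2]>.092)&(P[:,2]<.1)]
    (c,s,a)=cv2.minAreaRect(P[:,:2].astype(np.float32));print(n,np.round(c,4),np.round(s,4),a)
print(cam("top")[0])
for u,v in [(203,224),(309,229)]: print(ray("top",u,v,.095))
print("jar",ray("top",408.5,227.5,.05))
P=pts("top",d,imaging.cut_out("jar","top")[0]["pixels"]);P=P[P[:,2]>.045];print(P.mean(0),P.min(0),P.max(0))
g=cv2.cvtColor(im,cv2.COLOR_RGB2HSV)
E
```

```text
round_lid [0.5737 0.1072] [0.1359 0.1646] 78.86007690429688
square_lid [ 0.5664 -0.1098] [0.1358 0.1644] 79.16279602050781
{'fx': 403.8647512435797, 'fy': 403.8647512435797, 'cx': 275.1250869154376, 'cy': 212.54354949346092, 'rvec': array([ 2.18072103, -2.14818343,  0.15803054]), 'tvec': array([-0.03672035,  0.54196684,  0.85316983])}
[0.50888418 0.11888059 0.095     ]
[ 0.50202936 -0.09709929  0.095     ]
jar [ 0.51258335 -0.31747329  0.05      ]
[ 0.51378336 -0.32001074  0.04972224] [ 0.49632279 -0.33958794  0.04524883] [ 0.531462   -0.30219466  0.05344997]
```

```bash
cat >> h.py <<'E'
from scipy.spatial.transform import Rotation as Ro
PSI=np.deg2rad(-11.1)
def go(target,psi=PSI):
    o=robot.get_obs();R0=np.array(o["tool_rot"]);c,s=np.cos(psi),np.sin(psi)
    Rt=np.array([[-c,-s,0],[-s,c,0],[0,0,-1.]])
    turn=np.degrees(Ro.from_matrix(R0.T@Rt).as_rotvec());sh=Rt.T@(np.array(target)-o["tool_pos"])
    print("t",round(o["time_s"],2),"pos",np.round(o["tool_pos"],4),"turn",turn.round(2),"shift(after turn)",sh.round(4),"F",np.round(o["wrist_force"],1),"q",np.round(o["joint_positions"],2))
E
python3 -c "
from h import *
go([.509,.119,.15])"
```

```text
t 0.45 pos [0.2185 0.5588 0.2313] turn [ -0.    -0.   -10.26] shift(after turn) [-0.3697 -0.3757  0.0813] F [-0.3  0.6  0.4] q [0.98 0.1  0.1  1.56 0.   1.35]
```

```bash
python3 -m creep '0 0 -10.2 0 0 0 -1;0 0 0 -0.0308 -0.0313 0 -1;0 0 0 -0.0308 -0.0313 0 -1;0 0 0 -0.0308 -0.0313 0 -1;0 0 0 -0.0308 -0.0313 0 -1;0 0 0 -0.0308 -0.0313 0 -1;0 0 0 -0.0308 -0.0313 0 -1;0 0 0 -0.0308 -0.0313 0 -1;0 0 0 -0.0308 -0.0313 0 -1;0 0 0 -0.0308 -0.0313 0 -1;0 0 0 -0.0308 -0.0313 0 -1;0 0 0 -0.0308 -0.0313 0 -1;0 0 0 -0.0308 -0.0313 0 -1;0 0 0 0 0 0.04 -1;0 0 0 0 0 0.04 -1;0 0 0 0 0 0 -1'
python3 - <<'E'
from h import *
go([.509,.119,.105])
im,d=imaging.grab_frame("wrist");save("w1.png",im)
p,R,t=cam("wrist");o=robot.get_obs()
q=R@np.array([.509,.119,.095])+t;print("expect disc",q[0]/q[2]*p["fx"]+p["cx"],q[1]/q[2]*p["fy"]+p["cy"])
E
```

```text
time_s: 2.45
tool_pos: [0.5064, 0.1187, 0.1486]
tool_rot: [[-0.981, 0.194, -0.005], [0.194, 0.981, 0.0], [0.005, -0.001, -1.0]]
wrist_force: [-0.4, 0.1, -0.6]
opening: -0.0002
finger_force: 0.0
t 2.45 pos [0.5064 0.1187 0.1486] turn [-0.05 -0.3  -0.07] shift(after turn) [-0.0025  0.0008  0.0436] F [-0.4  0.1 -0.6] q [-0.02 -0.13 -0.29  1.42  0.    0.17]
expect disc 275.58623986662263 237.31233062262356
```

View pics/w1.png

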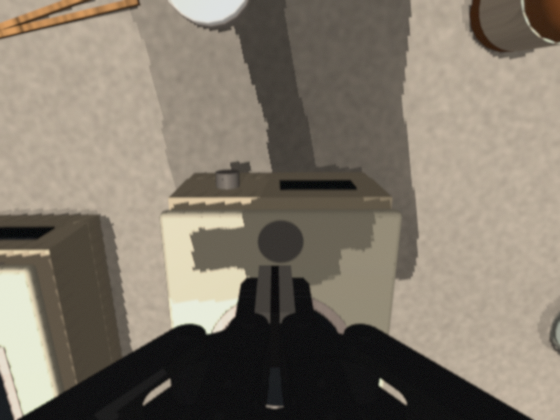

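The wrist view shows the round window half behind the fingers and the disc at (280, 241), within 3 mm of where I expected it.

```bash
python3 -m creep '0 0 0 -0.0035 0.0015 0.02 -1;0 0 0 0 0 0.02 -1;0 0 0 0 0 0.010 -1;0 0 0 0 0 0 -1'; python3 -m creep '0 0 0 0 0 0.0025 -1;0 0 0 0 0 0.0025 -1;0 0 0 0 0 0 -1'
```

```text
time_s: 3.0
tool_pos: [0.5118, 0.1196, 0.101]
tool_rot: [[-0.981, 0.193, -0.001], [0.193, 0.981, 0.0], [0.001, -0.0, -1.0]]
wrist_force: [-0.4, -0.1, 0.0]
opening: -0.0
finger_force: 0.0
time_s: 3.38
tool_pos: [0.5122, 0.1196, 0.0964]
tool_rot: [[-0.981, 0.194, 0.0], [0.194, 0.981, 0.0], [-0.0, 0.0, -1.0]]
wrist_force: [0.3, -0.8, 0.5]
opening: 0.0001
finger_force: 0.0
```

```bash
python3 -m creep '0 0 0 0 0 0.0025 -1;0 0 0 0 0 0.0025 -1;0 0 0 0 0 0 -1;0 0 0 0 0 0 -1'
```

```text
time_s: 3.88
tool_pos: [0.5124, 0.1196, 0.0917]
tool_rot: [[-0.981, 0.194, 0.001], [0.194, 0.981, 0.0], [-0.001, 0.0, -1.0]]
wrist_force: [-1.6, -0.2, 5.2]
opening: -0.0004
finger_force: 2.5
```

```bash
python3 -m creep '0 0 0 0 0 0.0025 -1;0 0 0 0 0 0.002 -1;0 0 0 0 0 0 -1;0 0 0 0 0 0 -1'
```

```text
time_s: 4.38
tool_pos: [0.5124, 0.1196, 0.0871]
tool_rot: [[-0.981, 0.193, 0.001], [0.193, 0.981, 0.0], [-0.001, 0.0, -1.0]]
wrist_force: [-1.1, 0.1, 4.3]
opening: -0.0001
finger_force: 2.6
```

```bash
python3 -m creep '0 0 0 0.01 0 -0.05 -1;0 0 0 0.03 0 -0.05 -1;0 0 0 0.03 0 -0.05 -1;0 0 0 0 -0.04 0 -1;0 0 0 0 -0.04 0 1;0 0 0 0 -0.04 0 1;0 0 0 0 -0.04 0 1;0 0 0 0 -0.04 0 1;0 0 0 0 -0.04 0 1;0 0 0 0 -0.04 0 1;0 0 0 0 -0.04 0 1;0 0 0 0 -0.04 0 1;0 0 0 0 -0.04 0 1;0 0 0 0 -0.03 0 1;0 0 0 0 0 0 1'
python3 - <<'E'
from h import *
im,d=imaging.grab_frame("top");save("top2.png",im)
rs=imaging.cut_out("jar","top")
if rs:
    P=pts("top",d,rs[0]["pixels"]);P=P[P[:,2]>.045];print(rs[0]["confidence"],P.mean(0),P.min(0),P.max(0))
go([.513,-.319,.013])
E
```

```text
time_s: 6.25
tool_pos: [0.3596, -0.2901, 0.236]
tool_rot: [[-0.981, 0.196, -0.001], [0.196, 0.981, 0.001], [0.001, 0.001, -1.0]]
wrist_force: [0.6, -0.0, -0.5]
opening: 0.0855
finger_force: 0.0
0.87 [ 0.51388491 -0.31958848  0.04975623] [ 0.49625614 -0.33868403  0.04503984] [ 0.53138547 -0.30164445  0.05402046]
t 6.35 pos [ 0.3601 -0.2885  0.2364] turn [ 0.05 -0.03 -0.09] shift(after turn) [-0.1559 -0.0005  0.2234] F [-0.9 -0.2 -0.7] q [-0.96 -0.32 -0.29  1.6   0.   -0.76]
```

View pics/top2.png

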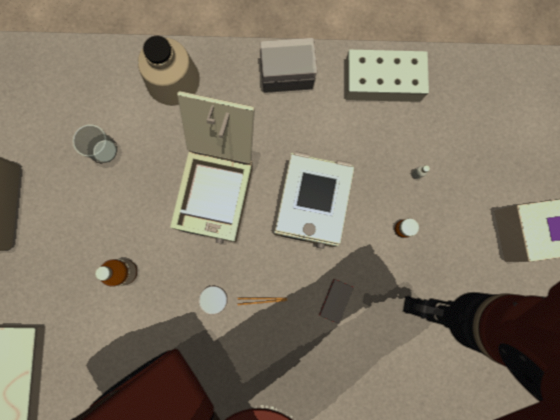

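The round lid stands fully open (about 217, 130), the floor is visible at (213, 193), the square lid is still shut and the jar hasn't moved.

```bash
python3 -m creep '0 0 0 -0.04 0 0 1;0 0 0 -0.04 0 0 1;0 0 0 -0.04 0 0 1;0 0 0 -0.036 0 0 1;0 0 0 0 0 0.05 1;0 0 0 0 0 0.05 1;0 0 0 0 0 0 1'
python3 - <<'E'
from h import *
go([.513,-.319,.011])
im,d=imaging.grab_frame("top")
v,u=np.mgrid[:420,:560]
P=pts("top",d,(v>150)&(v<245)&(u>165)&(u<255));f=P[(P[:,2]>.012)&(P[:,2]<.035)]
c,s,a=cv2.minAreaRect(f[:,:2].astype(np.float32));print(len(f),c,s,a,np.median(f,0))
w=P[(P[:,2]>.066)&(P[:,2]<.08)];print("walls",len(w),cv2.minAreaRect(w[:,:2].astype(np.float32)))
E
```

```text
time_s: 7.22
tool_pos: [0.5116, -0.3157, 0.1327]
tool_rot: [[-0.981, 0.192, -0.005], [0.192, 0.981, 0.006], [0.006, 0.004, -1.0]]
wrist_force: [-0.3, 0.3, -0.7]
opening: 0.0852
finger_force: 0.0
t 7.22 pos [ 0.5116 -0.3157  0.1327] turn [ 0.26 -0.37  0.02] shift(after turn) [-0.002  -0.003   0.1217] F [-0.3  0.3 -0.7] q [-0.77  0.12 -0.06  1.39  0.   -0.58]
2977 (0.572146475315094, 0.10619562864303589) (0.13365234434604645, 0.16986466944217682) 78.9112777709961 [0.57720631 0.10995131 0.02305462]
walls 1749 ((0.5752640962600708, 0.10701151192188263), (0.13636526465415955, 0.1728699505329132), 79.07889556884766)
```

```bash
python3 -m creep '0 0 0 -0.002 -0.002 0.04 1;0 0 0 0 0 0.04 1;0 0 0 0 0 0.03 1;0 0 0 0 0 0.011 1;0 0 0 0 0 0 1;0 0 0 0 0 0 -1;0 0 0 0 0 0 -1;0 0 0 0 0 0 -1;0 0 0 0 0 0 -1;0 0 0 0 0 0 -1' 30
```

```text
time_s: 8.52
tool_pos: [0.5155, -0.3217, 0.0172]
tool_rot: [[-0.981, 0.193, 0.001], [0.193, 0.981, -0.001], [-0.001, -0.001, -1.0]]
wrist_force: [-1.3, 1.2, 6.9]
opening: 0.0384
finger_force: 29.5
```

```bash
python3 -m creep '0 0 0 0 0 0 1;0 0 0 0 0 0 1;0 0 0 0 0 0 1;0 0 0 0 0 0 1'
python3 - <<'E'
from h import *
im,d=imaging.grab_frame("scene");save("s1.png",im)
r=imaging.cut_out("jar","scene")
for x in r[:2]: print(x["confidence"],x["centre"])
im,d=imaging.grab_frame("wrist")
cv2.imwrite("pics/c1.png",cv2.hconcat([cv2.imread("pics/s1.png")[:,:,:],im[:,:,::-1]])[:, :, :][::1] if 0 else cv2.resize(cv2.hconcat([cv2.imread("pics/s1.png"),np.ascontiguousarray(im[:,:,::-1])]),(800,300)))
go([.513,-.319,.011])
E
```

```text
time_s: 9.02
tool_pos: [0.5148, -0.3212, 0.0157]
tool_rot: [[-0.981, 0.194, -0.0], [0.194, 0.981, 0.0], [0.0, 0.0, -1.0]]
wrist_force: [-0.2, 0.1, 0.0]
opening: 0.0849
finger_force: 0.0
0.61 [314.9, 180.1]
t 9.18 pos [ 0.5149 -0.3213  0.0157] turn [ 0.01 -0.   -0.06] shift(after turn) [0.0023 0.0018 0.0047] F [ 0.8  0.7 -0.4] q [-0.77  0.2  -0.19  1.18  0.   -0.58]
```

View pics/c1.png

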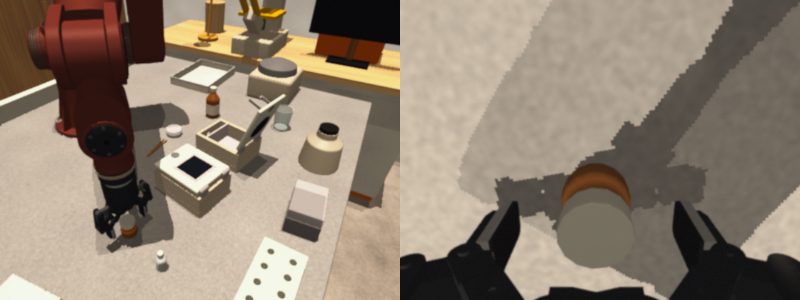

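The views show the jar still upright, centred between the open fingers; the pads sat too high, on the cap, so I will grip lower.

```bash
python3 -m creep '0 0 0 0.001 0.001 0.006 1;0 0 0 0 0 0 1;0 0 0 0 0 0 -1;0 0 0 0 0 0 -1;0 0 0 0 0 0 -1;0 0 0 0 0 0 -1;0 0 0 0 0 0 -1' 30
```

```text
time_s: 10.05
tool_pos: [0.5143, -0.3202, 0.0101]
tool_rot: [[-0.981, 0.194, 0.0], [0.194, 0.981, -0.0], [-0.0, -0.0, -1.0]]
wrist_force: [-0.6, -0.8, 3.9]
opening: 0.0405
finger_force: 30.5
```

```bash
python3 -m creep '0 0 0 0 0 -0.03 -1;0 0 0 0 0 -0.05 -1;0 0 0 0 0 -0.05 -1;0 0 0 0 0 -0.05 -1;0 0 0 0.001 0.036 0 -1;0 0 0 0.001 0.036 0 -1;0 0 0 0.001 0.036 0 -1;0 0 0 0.001 0.036 0 -1;0 0 0 0.001 0.036 0 -1;0 0 0 0.001 0.036 0 -1;0 0 0 0.001 0.036 0 -1;0 0 0 0.001 0.036 0 -1;0 0 0 0.001 0.036 0 -1;0 0 0 0.001 0.036 0 -1;0 0 0 0.001 0.036 0 -1;0 0 0 0.001 0.036 0 -1;0 0 0 0 0 0 -1;0 0 0 0 0 0 -1'
python3 - <<'E'
from h import *
go([.586,.1055,.032])
im,d=imaging.grab_frame("wrist");save("w3.png",im)
E
```

```text
time_s: 12.3
tool_pos: [0.5858, 0.1059, 0.1893]
tool_rot: [[-0.981, 0.193, -0.001], [0.193, 0.981, -0.0], [0.001, -0.0, -1.0]]
wrist_force: [-0.2, 0.7, -2.1]
opening: 0.0401
finger_force: 31.0
t 12.3 pos [0.5858 0.1059 0.1893] turn [-0.02 -0.03 -0.04] shift(after turn) [-0.0003 -0.0003  0.1573] F [-0.2  0.7 -2.1] q [-0.04  0.09  0.    1.49 -0.    0.15]
```

View pics/w3.png

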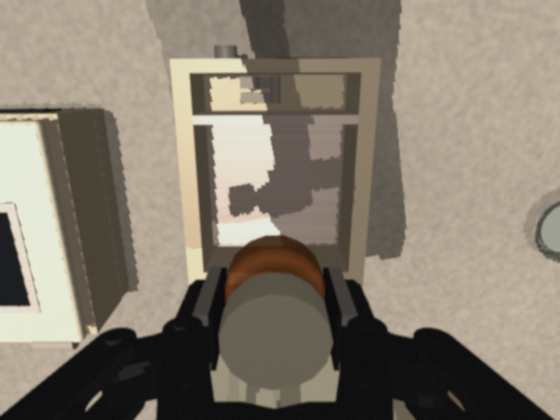

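The jar is held upright and centred across the chamber (col 275 against walls at 180 and 370), so I descend.

```bash
python3 -m creep '0 0 0 0 0 0.04 -1;0 0 0 0 0 0.04 -1;0 0 0 0 0 0.03 -1;0 0 0 0 0 0.02 -1;0 0 0 0 0 0.015 -1;0 0 0 0 0 0 -1;0 0 0 0 0 0 -1'; python3 -m creep '0 0 0 0 0 0.003 -1;0 0 0 0 0 0.003 -1;0 0 0 0 0 0.002 -1;0 0 0 0 0 0 -1;0 0 0 0 0 0 -1'
```

```text
time_s: 13.22
tool_pos: [0.5867, 0.106, 0.046]
tool_rot: [[-0.981, 0.194, 0.002], [0.194, 0.981, 0.0], [-0.002, 0.0, -1.0]]
wrist_force: [-0.0, -0.1, -1.3]
opening: 0.0401
finger_force: 31.0
time_s: 13.85
tool_pos: [0.586, 0.106, 0.0368]
tool_rot: [[-0.981, 0.194, 0.0], [0.194, 0.981, 0.0], [-0.0, 0.0, -1.0]]
wrist_force: [-0.7, 0.2, -1.5]
opening: 0.0401
finger_force: 31.0
```

```bash
python3 -m creep '0 0 0 0 0 0.002 -1;0 0 0 0 0 0.0015 -1;0 0 0 0 0 0 -1;0 0 0 0 0 0 -1'; python3 -m creep '0 0 0 0 0 0.001 -1;0 0 0 0 0 0 -1;0 0 0 0 0 0 -1'
```

```text
time_s: 14.35
tool_pos: [0.586, 0.106, 0.0333]
tool_rot: [[-0.981, 0.194, 0.0], [0.194, 0.981, 0.0], [-0.0, 0.0, -1.0]]
wrist_force: [-0.6, 0.8, -1.4]
opening: 0.0402
finger_force: 31.0
time_s: 14.72
tool_pos: [0.586, 0.1061, 0.0323]
tool_rot: [[-0.981, 0.193, 0.0], [0.193, 0.981, 0.0], [-0.0, 0.0, -1.0]]
wrist_force: [-0.4, -0.9, -1.5]
opening: 0.0401
finger_force: 31.0
```

```bash
python3 -m creep '0 0 0 0 0 0.001 -1;0 0 0 0 0 0 -1;0 0 0 0 0 0 -1'; python3 -m creep '0 0 0 0 0 0.001 -1;0 0 0 0 0 0 -1;0 0 0 0 0 0 -1'
```

```text
time_s: 15.1
tool_pos: [0.5861, 0.106, 0.0321]
tool_rot: [[-0.981, 0.194, 0.0], [0.194, 0.981, -0.0], [-0.0, 0.0, -1.0]]
wrist_force: [-2.9, 0.2, 6.2]
opening: 0.04
finger_force: 31.6
time_s: 15.48
tool_pos: [0.5862, 0.106, 0.0321]
tool_rot: [[-0.981, 0.193, 0.001], [0.193, 0.981, -0.0], [-0.001, -0.0, -1.0]]
wrist_force: [-7.3, 0.3, 13.7]
opening: 0.0403
finger_force: 32.3
```

Contact with the floor at the expected height; ease off and release by 20 mm.

```bash
python3 -m creep '0 0 0 0 0 -0.0015 -1;0 0 0 0 0 0 -1;0 0 0 0 0 0 0.2;0 0 0 0 0 0 0.45;0 0 0 0 0 0 0.45;0 0 0 0 0 0 0.45;0 0 0 0 0 0 0.45'; python3 -m creep '0 0 0 0 0 -0.01 0.45;0 0 0 0 0 -0.02 0.45;0 0 0 0 0 -0.04 0.45;0 0 0 0 0 -0.05 0.45;0 0 0 0 0 -0.05 0.45;0 0 0 0.04 0 0 0.45;0 0 0 0.05 0 0 0.45;0 0 0 0.05 0 0 0.45;0 0 0 0 0 0 0.45;0 0 0 0 0 0 0.45'
python3 - <<'E'
from h import *
im,d=imaging.grab_frame("top");save("top4.png",im)
for r in imaging.cut_out("jar","top")[:2]:
    P=pts("top",d,r["pixels"]);print(r["confidence"],r["centre"],np.median(P,0),np.percentile(P[:,2],95))
im,d=imaging.grab_frame("scene");
a=cv2.imread("pics/top4.png")[130:280,150:350];b=im[:,:,::-1][100:250,220:420]
cv2.imwrite("pics/c4.png",cv2.resize(cv2.hconcat([a,np.ascontiguousarray(b)]),(800,300)))
E
```

```text
time_s: 16.35
tool_pos: [0.586, 0.1061, 0.0318]
tool_rot: [[-0.981, 0.194, 0.0], [0.194, 0.981, 0.0], [-0.0, 0.0, -1.0]]
wrist_force: [0.2, 1.1, -0.6]
opening: 0.0619
finger_force: 0.0
time_s: 17.6
tool_pos: [0.4494, 0.1331, 0.2033]
tool_rot: [[-0.981, 0.193, 0.003], [0.193, 0.981, 0.0], [-0.003, 0.001, -1.0]]
wrist_force: [0.3, 0.6, -0.3]
opening: 0.0621
finger_force: 0.0
0.74 [126.5, 215.6] [0.682843   0.08446814 0.18957427] 0.24556606667289613
0.64 [187.1, 212.5] [0.58333811 0.10222118 0.07137773] 0.07447437189884609
```

View pics/c4.png

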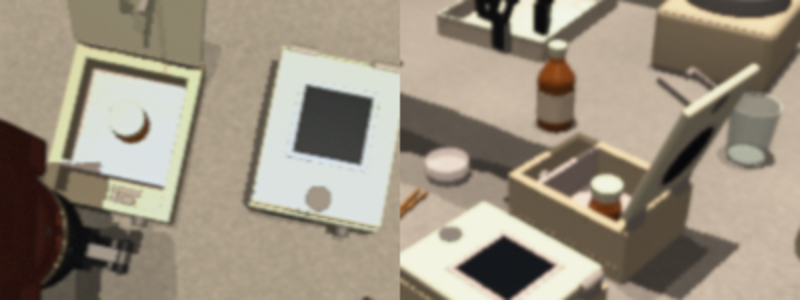

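The jar stands upright near the middle of the chamber floor with its top at 72 mm (22 + 50). The round lid is open, the square lid is shut and the arm is clear.

```bash
python3 -c "
from h import *
print(workorder.sign_off())"
```

```text
the job is handed in; nothing more can be done
None
```

The job is handed in (no verdict came back): the last pictures show the round-window chamber sprung open, the jar released and standing upright near the middle of its floor, the square-window lid shut, and the arm clear, at about 18 s of the 48 s allowed.

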